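# Unlock the keeper dial and eject a finished roller

## Task

Release the finished printed roller from its nest: turn the keeper dial until its long line points at the fixed pointer, so that the dial's notch lies over the pocket, then press the ejector lever fully down so that the roller rises through the notch. Lift the roller out and stand it upright on the floor of the shallow metal tray beside the rollers already there, setting it down rather than dropping it. Leave the dial at its mark and the lever down, and do not knock over or shift the other rollers and the printed figures.

Things in the scene. Friction and masses are not known exactly. Their poses are not given: they have to be found in the camera images.
- nest: Fixed grey block 160 x 160 x 50 mm high; origin under its centre, below the dial's vertical axis; z up. Pocket (27.5 mm bore) at nest x +50, y 0 mm. Along its -x side, outside, runs the ejector lever on a 62 mm high bracket filling x -112 to -80, y -80 to -46. A dark steel pointer 6.6 mm high stands on the block's top at the corner x+, y-, aimed at the axis.
- dial (a joint): Keeper dial: aluminium disc, radius 72, 5 thick, top 57 mm above the table, with a 36 mm wide U notch open at the rim, a long black line (others are short), a hub knob (36 wide, 22 high) and a finger post. It covers the pocket unless the notch is over it. Rad, grows anticlockwise; stops 0 and 2.6. At 1.90 (+-0.07) the long line meets the pointer. Stays where left; about 2.5 N at the post turns it.
- finger_post (a point): Centre of the top of the dial's upright finger post, a steel cylinder 14 mm in diameter, 32 mm high above the disc (top 89 mm above the nest's underside), 58 mm from the dial's axis, opposite the notch. With the dial at 1.90 it lies at nest x = -58, y = 0 mm.
- dial_notch (a point): Point on the dial's top in the middle of the notch's width, 50 mm from the axis: over the pocket when the dial is at its mark.
- dial_line_end (a point): Outer end of the dial's long line (70 mm from the axis), on the disc's top. The line lies 45 degrees clockwise of the notch seen from above.
- pointer_tip (a point): Top of the fixed pointer's tip on the nest, at nest x = +55, y = -55 mm (77 mm from the axis).
- lever (a joint): Ejector lever: flat steel bar along nest y with a black pad (30 x 32 mm) at its free end, 115 mm from its hinge axis (parallel to nest x, at nest x -96, y -50, 50 mm above the table). Rad: 0 is up, 0.35 fully down (stop). It takes about 3 N at the pad and stays where it is left. The roller rises 80 mm per rad, 28 mm in all.
- lever_pad (a point): Centre of the top face of the lever's pad: press down here. When up it is about 79 mm above the table, when fully down about 39 mm; it lies at nest x = -96, y = +61 to +65 mm.
- roller: The roller to be released: a white printed cylinder 26 mm in diameter, 44 mm high, with a steel bearing in its top; origin at the centre of its underside, z along its axis; about 45 g. Seated, its underside is 6 and its top 50 mm above the table, hidden under the dial; ejected, 34 and 78 mm, so that 21 mm stand above the disc.
- tray: Fixed shallow aluminium tray, 150 (x) x 120 (y) x 18 mm high outside, walls and floor 3 mm; origin at the centre of its underside, z up. Two rollers stand near its +y side at tray y = +36; the half with y below 0 is free. A deeper brown bin is not the tray.
- spare_a: Roller like the one above, already standing in the tray at about tray x = -40, y = +36 mm; to be left alone.
- spare_b: Second such roller, at about tray x = +20, y = +36 mm; to be left alone.
- figure_a: White printed figure (bulbous, 42 mm wide, 59 mm high), origin under its centre, standing beyond the nest; to be left alone.
- figure_b: Another such figure; to be left alone.
- figure_c: Another such figure; to be left alone.
Things that resemble listed ones, but are neither listed nor needed, are in the scene too. Several things look just like the tray: the one meant starts farthest to the robot's left.

How it is judged:
On the way, in this order (a step that is already met when the one before it is completed fails the run):
1. the dial's long line stands at the pointer (1.90, within 0.07 rad) and the dial is still (value of joint dial between 1.83 and 1.97 rad and velocity of joint dial between -0.05 and 0.05 rad/s), for 0.3 s.
2. the lever is down (above 0.30 rad) and the roller has risen in its pocket with the dial at its mark (value of joint dial between 1.83 and 1.97 rad and value of joint lever above 0.3 rad and z of roller in the frame of nest above 0.028 m), for 0.2 s.
At the end, for the whole second after the job is handed in: The roller stands upright (within 0.1 rad) and still on the floor of the tray, inside its walls; the dial is at 1.90 within 0.07 rad; the lever is down (above 0.28 rad) (value of joint dial between 1.83 and 1.97 rad and value of joint lever above 0.28 rad and x of roller in the frame of tray between -0.066 and 0.066 m and y of roller in the frame of tray between -0.051 and 0.051 m and z of roller in the frame of tray between 0 and 0.008 m and angle between roller's own z axis and vertical below 0.1 rad and linear speed of roller below 0.02 m/s); the robot touches nothing.
It fails at once if the roller is dropped (faster than 0.7 m/s while no finger touches it, a fall of about 25 mm) (contact force between roller and the fingers below 0.05 N and linear speed of roller above 0.7 m/s).
It fails at once if one of the other rollers or a printed figure is shifted by more than 20 mm or tipped by more than 0.35 rad (distance of any of spare_a, spare_b, figure_a, figure_b, figure_c from where it was at the start of the episode above 0.02 m or angle between any of spare_a, spare_b, figure_a, figure_b, figure_c's own z axis and vertical above 0.35 rad).
It also fails if it takes over 64 s, if anything falls off the work surface, if the arm or the gripper's body presses on something with over 40 N, if the wrist force passes 120 N, or if a joint passes its speed limit or range.

## Robot

A 7-joint arm with a two-finger parallel gripper is mounted at the origin on the work surface. World frame = base frame: x ahead of the robot, y to its left, z up, the work surface at z = 0. Lengths are in m, angles in rad, forces in N, time in s.
With the tool pointing down it reaches from about 0.35 to 0.9 m from the base axis. Payload 19.9 kg.
Tool frame: the origin (TCP) lies between the finger pads; the fingertips stand 19 mm ahead of it and the grasp point (between the pads) is the TCP; z points along the fingers, y is the line along which they close (so a half turn about z gives the same grasp; the last joint's range is limited). The gripper opens to 94 mm and grips with 3 to 60 N. Pads are 16 mm wide; open, the fingers measure 119 mm over their backs; the gripper's body (75 mm by 177 mm) begins 78 mm behind the grasp point.
Start: joints at [-1.256, 0.417, -0.01, 1.614, 0.005, 1.111, -0.053], TCP at [0.218, 0.586, 0.224] pointing down, gripper open.
Joint ranges: [-2.81, 2.81], [-0.39, 2.02], [-1.27, 1.25], [0.06, 2.57], [-1.19, 4.33], [0.19, 2], [-2.82, 2.82]. Speed limits (rad/s): [1.89, 1.89, 2.39, 2.39, 3.01, 3.01, 3.01].

## Interface

Orientations are given as a 3x3 rotation matrix whose columns are the frame's x, y, z axes.
In Python, from rig import robot gives the robot as it stands. Calls block until the motion is done:
- robot.move_ptp(position, orientation): joint-space move of the TCP to a pose.
- robot.move_linear(position, velocity=0.15, frame=None, threshold=None): straight line of the TCP; frame=None keeps the orientation; velocity is the mean speed in m/s. With threshold (N) it stops when the force on the tool has changed by that much, and returns True; else False.
- robot.goto_joints(angles): joint-space move.
- robot.gripper_to(opening): finger opening in m; the grip force is fixed at half the most; returns when the fingers have stopped.
- robot.pause(seconds).
- robot.ik(position, orientation): joint angles nearest the present ones, or None.
- robot.get_state(): the state.
- robot.grab_frame(name): name is "scene" or "top" or "wrist"; returns the picture (420x560x3 uint8, red, green, blue); there is no depth.
- robot.camera_info(name): a dict with "fx", "fy", "cx", "cy" (pixels), "dist" ([k1, k2, p1, p2, k3] as OpenCV has them; the pictures are not rectified), "rvec" (rotation vector, rad) and "tvec" (3), from world to camera coordinates, as OpenCV has them. Camera axes: x right, y down, z forward; pixel columns grow to the right and rows downward; lengths in m; the calibration is good to about 2 mm. A picture is of the moment at which its call begins: read the wrist's pose just before it. camera_info takes no time and is no camera call; for the wrist camera it gives the pose at the moment of the call.
A pose or a line that the arm cannot do raises robot.PlanningError and nothing moves.
- robot.sign_off(): hands the job in; it is judged then, once.
The state is a dict: "time": time; "qpos": joint angles; "joint_vel": joint speeds; "effort": joint torques, N m; "ee_pos": TCP position; "tool_rot": TCP orientation; "force": force on the tool from outside, world axes, zero at the start; "moment": the same for the moment, N m; "opening": finger opening in m; "grasp_force": force on a finger pad.
Only numpy, scipy, OpenCV 4.12 (cv2) and the standard library are available. Lean on these libraries where they do the work, as an engineer would, in place of code of your own. Each camera call takes 0.05 s, during which the arm holds its last target. There are 200 camera calls.

## Working session

There is one attempt and no reset: what is moved stays moved. The work goes in short steps, each a Python script; the robot and the scene stay as the last script left them, time stands still between calls to the robot, and variables do not carry over. Pictures are saved under pics/ and viewed, at most 10 in all, crops included, and the job is handed in when it is done.

```bash
ls; mkdir -p pics
python3 - <<'E'
from rig import robot
import cv2,numpy as np
for n in ("scene","top"):
    cv2.imwrite(f"pics/{n}0.png",robot.grab_frame(n)[:,:,::-1]); print(n,robot.camera_info(n))
E
```

```text
pics
scene {'fx': 429.83119968121036, 'fy': 429.83119968121036, 'cx': 280.11464093954777, 'cy': 213.31496084189317, 'dist': array([-0.08802251,  0.        ,  0.        ,  0.        ,  0.        ]), 'rvec': array([ 2.1018653 ,  1.32952143, -0.52216504]), 'tvec': array([-0.12057296, -0.32381465,  1.56036255])}
top {'fx': 497.0313233851699, 'fy': 497.0313233851699, 'cx': 276.91253738046856, 'cy': 204.33737111090664, 'dist': array([-0.1066974,  0.       ,  0.       ,  0.       ,  0.       ]), 'rvec': array([ 2.17786533, -2.11707587,  0.18394442]), 'tvec': array([-0.13174265,  0.50131436,  1.48267403])}
```

View pics/scene0.png

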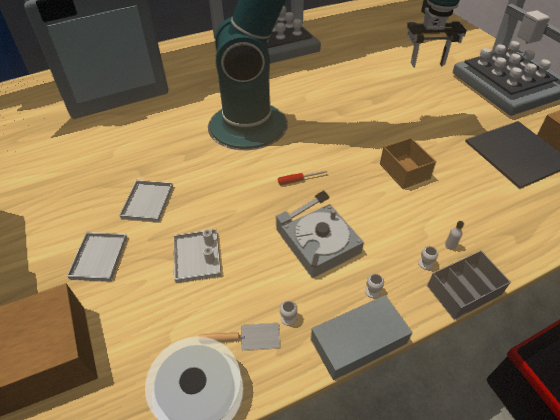

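View pics/top0.png

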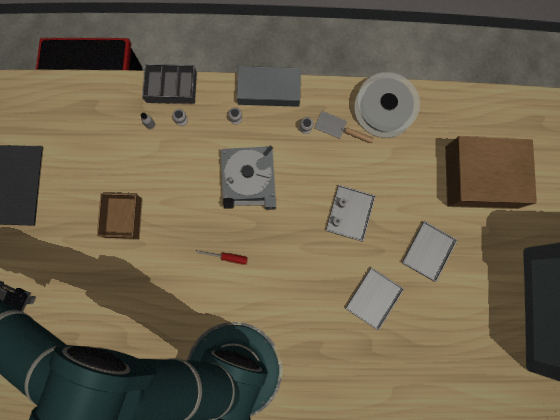

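The tray with two rollers is at top px (350,213), the leftmost of the three lookalikes. The nest is at (247,178), with its lever on the near side and the pad at the left end (228,203). Next I'll localise them roughly and get wrist views.

```bash
cat > h.py <<'E'
from rig import robot
import cv2,numpy as np
def cam(n):
    c=robot.camera_info(n); K=np.array([[c['fx'],0,c['cx']],[0,c['fy'],c['cy']],[0,0,1]])
    return K,np.array(c['dist']),np.array(c['rvec']),np.array(c['tvec'])
def cast(C,px,z):
    K,d,r,t=C; u=cv2.undistortPoints(np.array(px,float).reshape(-1,1,2),K,d).reshape(-1,2)
    R=cv2.Rodrigues(r)[0]; o=-R.T@t; v=np.c_[u,np.ones(len(u))]@R
    return o+v*((z-o[2])/v[:,2])[:,None]
def proj(C,P):
    K,d,r,t=C; return cv2.projectPoints(np.array(P,float).reshape(-1,1,3),r,t,K,d)[0].reshape(-1,2)
def down(yaw): # tool y axis at angle yaw+90deg; tool z down
    c,s=np.cos(yaw),np.sin(yaw); x=np.array([c,s,0]); z=np.array([0,0,-1.]); return np.c_[x,np.cross(z,x),z]
E
python3 - <<'E'
from h import *
C=cam("top"); np.set_printoptions(precision=4,suppress=True)
print("nest",cast(C,[(247,171),(228,203),(267,150),(231,181)],.057)[:,:2])
print("tray",cast(C,[(350,213)],.0)[:,:2], "figs",cast(C,[(147,120),(180,117),(235,115),(307,125)],.03)[:,:2])
s=robot.get_state(); print(s['tool_rot'])
W=cam("wrist");R=cv2.Rodrigues(W[2])[0]; print("wristcam",-R.T@W[3]-s['ee_pos'],R, W[0])
im=cv2.imread("pics/top0.png")[135:235,200:390]
cv2.imwrite("pics/topc.png",cv2.resize(im,None,fx=4.2,fy=4.2,interpolation=cv2.INTER_CUBIC))
E
```

```text
nest [[ 0.6027 -0.023 ]
 [ 0.5019  0.0309]
 [ 0.6709 -0.0821]
 [ 0.5701  0.0247]]
tray [[ 0.4903 -0.3491]] figs [[ 0.7662  0.3037]
 [ 0.7787  0.1985]
 [ 0.7901  0.0235]
 [ 0.7643 -0.2063]]
[[-0.9374  0.3484 -0.0003]
 [ 0.3484  0.9374 -0.001 ]
 [-0.0001 -0.0011 -1.    ]]
wristcam [-0.0621  0.0242  0.1591] [[ 0.3488  0.9372  0.0004]
 [ 0.9127 -0.3397  0.2272]
 [ 0.2131 -0.0789 -0.9738]] [[298.6891   0.     281.5315]
 [  0.     298.6891 210.0024]
 [  0.       0.       1.    ]]
```

View pics/topc.png

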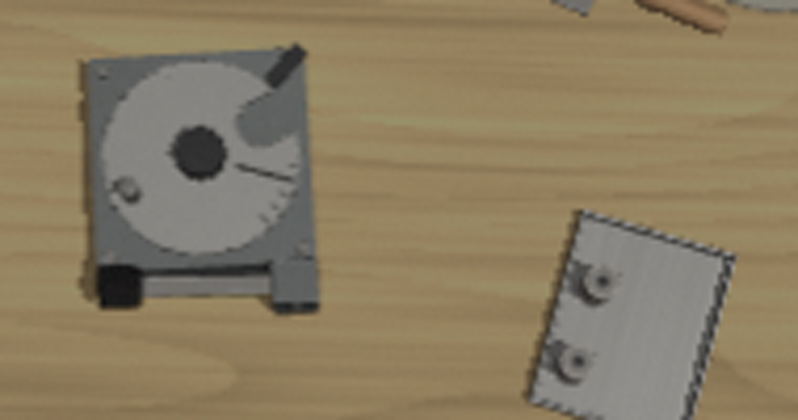

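The crop shows the hub at (200,153), the post at (127,190), the notch at (268,120) and the pointer at (287,65), with the pad at bottom left. The dial needs about 63° of anticlockwise turn. I'll take a wrist look from above the nest.

Run:
```python
from h import *
np.set_printoptions(precision=3,suppress=True)
for y in (np.pi,np.pi-.55,np.pi-1.1,0,-.55,-1.1):
    print(y,robot.ik([.6,-.02,.15],down(y)))
robot.move_ptp([.58,-.02,.30],down(np.pi))
C=cam("wrist"); im=robot.grab_frame("wrist"); np.save("w1.npy",np.array([*C[2],*C[3]])); print(robot.get_state()['qpos'],robot.get_state()['time'])
cv2.imwrite("pics/w1.png",im[:,:,::-1])
```

```text
3.141592653589793 [-0.339  0.481  0.422  1.758 -0.235  0.953  1.748]
2.5915926535897933 [-0.39   0.493  0.491  1.759 -0.276  0.958  1.233]
2.041592653589793 [-0.447  0.509  0.571  1.761 -0.326  0.967  0.725]
0 [-0.571  0.559  0.751  1.765 -0.446  0.996 -1.217]
-0.55 [-0.762  0.716  1.082  1.771 -0.707  1.102 -1.557]
-1.1 [-0.762  0.716  1.082  1.771 -0.707  1.102 -2.107]
[-0.458  0.305  0.552  1.651 -0.168  1.233  1.701] 2.6667
```

View pics/w1.png

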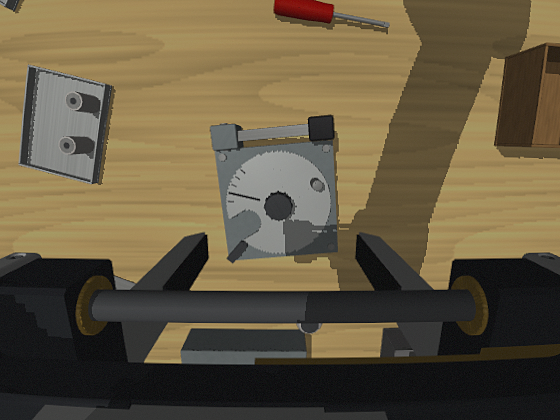

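The view shows the hub at about (278,206), the post top at (317,184), the long line from (228,192) to (258,199), the pad at (320,125) and the pointer tip at (246,241). The tray is at left, with rollers at (73,101) and (67,146).

```bash
cat > m1.py <<'E'
from h import *
np.set_printoptions(precision=4,suppress=True)
w=np.load("w1.npy"); K,d,_,_=cam("wrist"); C=(K,d,w[:3],w[3:])
im=cv2.imread("pics/w1.png"); hsv=cv2.cvtColor(im,cv2.COLOR_BGR2HSV); V=hsv[...,2]; S=hsv[...,1]
def blob(mask,p,r):
    m=np.zeros_like(V); m[p[1]-r:p[1]+r,p[0]-r:p[0]+r]=1
    n,l,st,c=cv2.connectedComponentsWithStats((mask&(m>0)).astype(np.uint8))
    i=1+np.argmax(st[1:,4]); ys,xs=np.where(l==i); return c[i],(xs.min(),xs.max(),ys.min(),ys.max()),st[i,4],l==i
hub=blob(V<75,(278,206),20); print("hub",hub[:3])
pad=blob(V<60,(320,128),20); print("pad",pad[:3])
ln=blob(V<90,(243,195),17); print("line",ln[:3])
for n,p,z in (("hub",hub[0],.079),("pad",pad[0],.077),("post",(317,183.5),.089),("ptr",(247,240),.0566),("line",ln[0],.057),("brk",(225,136),.062)):
    print(n,cast(C,[p],z)[0,:2])
# tray: grey (low saturation) region at left
g=blob((S<60)&(V>60),(70,125),68); cnt=max(cv2.findContours(g[3].astype(np.uint8),0,1)[0],key=cv2.contourArea)
bx=cv2.boxPoints(cv2.minAreaRect(cnt)); q=cast(C,bx,.012)[:,:2]; print("tray",bx,q,q.mean(0),np.linalg.norm(np.diff(q,axis=0),axis=1))
print("spares",cast(C,[(73,100),(67,145)],.047)[:,:2])
E
python3 m1.py
```

```text
hub (array([278.2063, 205.611 ]), (np.int64(264), np.int64(292), np.int64(191), np.int64(220)), np.int32(635))
pad (array([320.6939, 128.325 ]), (np.int64(308), np.int64(334), np.int64(115), np.int64(144)), np.int32(637))
line (array([243.9574, 195.9149]), (np.int64(229), np.int64(259), np.int64(192), np.int64(200)), np.int32(47))
hub [ 0.5967 -0.0217]
pad [0.4989 0.0312]
post [0.5662 0.0269]
ptr [ 0.6515 -0.0662]
line [ 0.5879 -0.0687]
brk [ 0.508  -0.0906]
tray [[ 12.6064 172.6256]
 [ 27.3697  63.9144]
 [106.4422  74.6526]
 [ 91.679  183.3638]] [[ 0.5581 -0.4388]
 [ 0.4    -0.3872]
 [ 0.4195 -0.2677]
 [ 0.5761 -0.3095]] [ 0.4884 -0.3508] [0.1664 0.1211 0.1621]
spares [[ 0.4578 -0.2986]
 [ 0.5173 -0.3155]]
```

```bash
cat > turn.py <<'E'
from h import *
import sys
A=np.array([.598,-.0217]); a0,a1=map(np.radians,map(float,sys.argv[1:3]))
P=lambda a,z:np.r_[A+.058*np.array([np.cos(a),np.sin(a)]),z]
robot.gripper_to(.04)
robot.move_ptp(P(a0,.15),down(a0))
robot.move_linear(P(a0,.083),velocity=.1)
robot.gripper_to(.008); print(robot.get_state()['opening'])
for a in np.linspace(a0,a1,max(2,int(abs(a1-a0)/.13)+1))[1:]:
    robot.move_linear(P(a,.083),velocity=.08,frame=down(a))
s=robot.get_state(); print(s['force'],s['ee_pos'])
robot.pause(.2); robot.gripper_to(.04)
robot.move_linear(P(a1,.15),velocity=.15)
robot.move_ptp([.575,-.02,.26],down(np.pi))
C=cam("wrist"); im=robot.grab_frame("wrist"); np.save("w2.npy",np.array([*C[2],*C[3]])); print(robot.get_state()['time'])
cv2.imwrite("pics/"+sys.argv[3]+"full.png",im[:,:,::-1])
cv2.imwrite("pics/"+sys.argv[3],cv2.resize(im[90:270,190:370,::-1],None,fx=3.3,fy=3.3,interpolation=cv2.INTER_CUBIC))
E
python3 turn.py 123.2 184.6 w2.png
```

```text
0.013408988999712705
[-8.87074204 -1.67403044 13.67071933] [ 0.5392952  -0.02710765  0.08311629]
10.1417
```

View pics/w2.png

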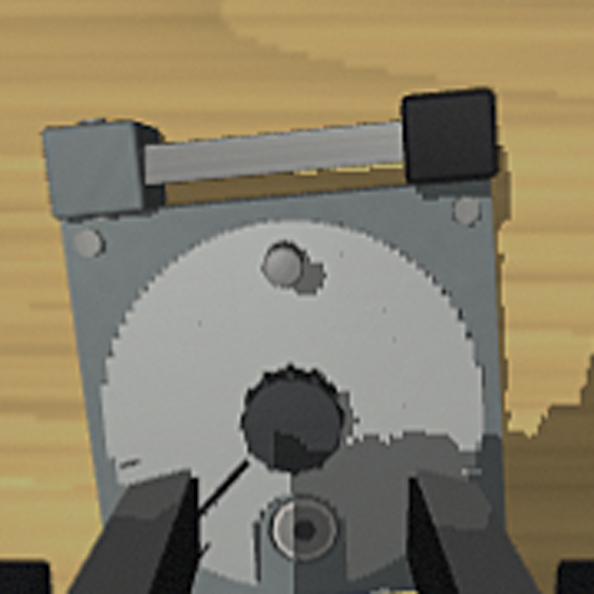

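The notch now lies over the pocket: the roller shows at crop (305,528), centred between notch edges 258 and 350. The line runs from (248,462) to (200,515). I'll check it numerically.

Run:
```python
from h import *
np.set_printoptions(precision=4,suppress=True)
w=np.load("w2.npy"); K,d,_,_=cam("wrist"); C=(K,d,w[:3],w[3:])
f=lambda x,y,z:cast(C,[(190+x/3.3-.35,90+y/3.3-.35)],z)[0,:2]
hub=f(295,424,.079);ro=f(305,528,.05);po=f(284,264,.089);l0=f(248,462,.057);l1=f(200,515,.057);pad=f(449,137,.079);br=f(97,170,.062)
ang=lambda v:np.degrees(np.arctan2(v[1],v[0]))
print(hub,ro,po,pad,br)
ax=(po*50+ro*58)/108
print("axis",ax,"roller-dir",ang(ro-ax),ang(ro-hub),"post dir",ang(po-ax),ang(po-hub),"line",ang(l1-l0),ang(l1-ax),ang(l1-hub),"lever yaw",ang(pad-br)-90, np.linalg.norm(ro-po))
```

```text
[ 0.5976 -0.0211] [ 0.6478 -0.0174] [ 0.5399 -0.0246] [0.4984 0.0306] [ 0.5091 -0.0911]
axis [ 0.5978 -0.0207] roller-dir 3.779734085783854 4.160810271504884 post dir -176.22026591421616 -176.552304261482 line -41.4052673192392 -41.745220893718994 -41.297370389163305 lever yaw 5.034997080565148 0.1080938509668046
```

The dial is at its mark, within about 1°. Next I press the lever.

Run:
```python
from h import *
np.set_printoptions(precision=4,suppress=True)
R=down(np.pi+.077); p=[.498,.032]
robot.gripper_to(0.0)
robot.move_ptp([*p,.13],R)
print(robot.move_linear([*p,.045],velocity=.05,threshold=18))
s=robot.get_state(); print(s['ee_pos'],s['force'],s['opening'])
robot.pause(.4)
robot.move_linear([*p,.15],velocity=.2)
robot.move_ptp([.575,-.02,.26],down(np.pi)); robot.gripper_to(.06)
C=cam("wrist"); im=robot.grab_frame("wrist"); np.save("w3.npy",np.array([*C[2],*C[3]])); print(robot.get_state()['time'])
cv2.imwrite("pics/w3.png",cv2.resize(im[90:270,190:370,::-1],None,fx=3.3,fy=3.3,interpolation=cv2.INTER_CUBIC))
```

```text
True
[0.4984 0.0318 0.058 ] [-5.8902 -0.5875 25.5791] 0.00043725098922718815
15.5833
```

View pics/w3.png

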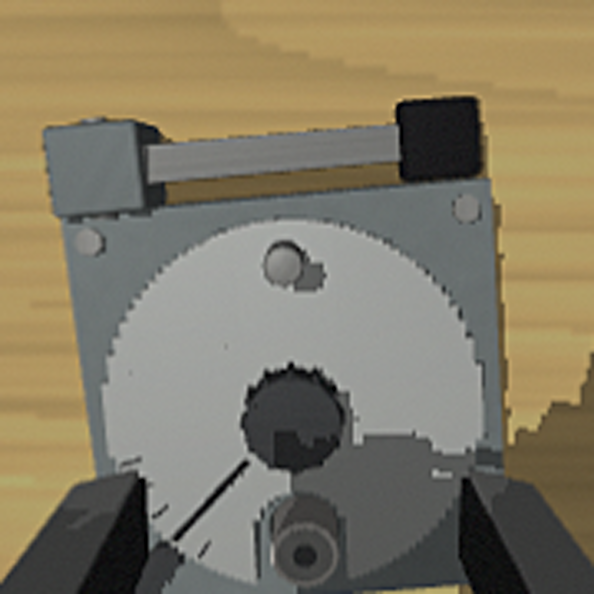

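The lever is at its stop (tip at 39 mm), and the roller stands proud in the notch at (305,555). I'll grasp it now.

Run:
```python
from h import *
np.set_printoptions(precision=4,suppress=True)
w=np.load("w3.npy"); K,d,_,_=cam("wrist"); print(cast((K,d,w[:3],w[3:]),[(190+305/3.3-.35,90+553/3.3-.35)],.078))
R=down(np.pi+.07); p=[.6476,-.0172]
robot.gripper_to(.05)
robot.move_ptp([*p,.14],R)
print(robot.move_linear([*p,.079],velocity=.08,threshold=8))
robot.gripper_to(.015); s=robot.get_state(); print(s['ee_pos'],s['opening'],s['grasp_force'],s['force'])
if s['opening']>.022:
    robot.move_linear([*p,.19],velocity=.1)
    R2=down(np.radians(74)); robot.move_ptp([.477,-.366,.15],R2)
    s=robot.get_state(); print(s['opening'],s['grasp_force'],s['force'],s['time'],s['qpos'])
    cv2.imwrite("pics/s4.png",cv2.resize(robot.grab_frame("scene")[190:310,130:290,::-1],None,fx=4,fy=4,interpolation=cv2.INTER_CUBIC))
```

```text
[[ 0.6476 -0.0177  0.078 ]]
False
[ 0.6477 -0.0172  0.0791] 0.024680957377661045 29.57582652568817 [1.0153 0.0089 0.5199]
0.02425389932351264 29.57264006137848 [-0.2053  0.3455 -0.6459] 20.75 [-0.0187  0.6018  0.859   1.7644 -0.5267  1.0225  0.7622]
```

View pics/s4.png

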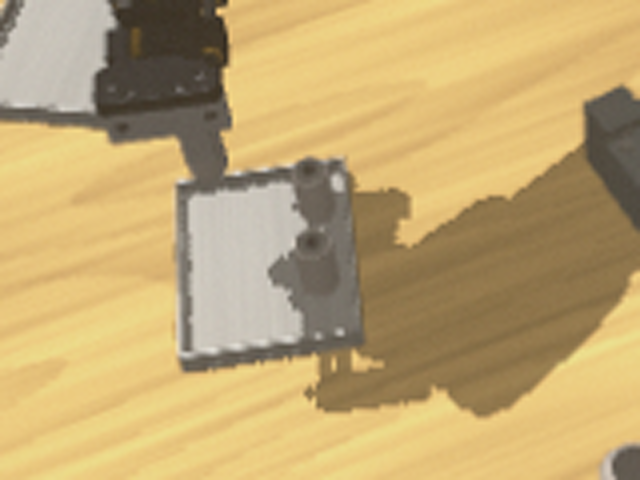

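The gripper holds the roller (opening 24 mm) beside and above the tray, whose rim corners are at crop (180,182), (345,160), (362,345) and (182,368). I'll check the tray centre with these, then set the roller down.

Run:
```python
from h import *
np.set_printoptions(precision=4,suppress=True)
q=cast(cam("scene"),[(130+x/4,190+y/4) for x,y in [(180,182),(345,160),(362,342),(182,358)]],.018)[:,:2]; c=q.mean(0); print(q,c)
p=np.array([.477,-.366]); O=np.array([.4875,-.347])
if np.linalg.norm(c-O)<.015:
    robot.move_linear([*p,.062],velocity=.1)
    print(robot.move_linear([*p,.040],velocity=.025,threshold=4)); s=robot.get_state(); print(s['ee_pos'],s['force'])
    robot.gripper_to(.045); robot.pause(.3)
    robot.move_linear([*p,.17],velocity=.12)
    robot.move_ptp([.44,-.2,.3],down(np.radians(74))); robot.pause(.3); print(robot.get_state()['time'])
    a=cv2.resize(robot.grab_frame("scene")[150:310,130:380,::-1],None,fx=3,fy=3); b=cv2.resize(robot.grab_frame("top")[130:250,190:390,::-1],None,fx=3,fy=3)
    cv2.imwrite("pics/a5.png",a); cv2.imwrite("pics/b5.png",b)
```

```text
[[ 0.4062 -0.3816]
 [ 0.4377 -0.2699]
 [ 0.5867 -0.311 ]
 [ 0.5484 -0.4209]] [ 0.4948 -0.3458]
True
[ 0.4763 -0.3658  0.0475] [-3.5102  1.2991  3.993 ]
25.6917
```

View pics/a5.png

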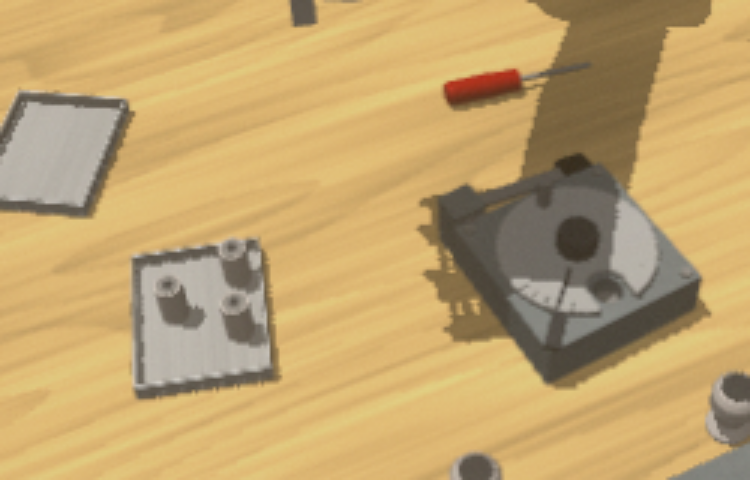

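All three rollers stand upright in the tray, with the new one at (172,300). The line meets the pointer near (563,300), and the lever is down.

```bash
python3 -c "
from rig import robot
print(robot.sign_off())"
```

```text
the job is handed in; nothing more can be done
None
```

The roller stands upright in the tray beside the other two, with the dial left at its mark and the lever down; I handed the job in at about 26 s of robot time, and no verdict was returned.

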